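# Close up the spice grinder

## Robot

A 7-joint arm with a two-finger parallel gripper is mounted at the origin on a cart in front of the work surface, level with it; the furniture and walls round the work are solid. World frame = base frame: x ahead of the robot, y to its left, z up, the work surface at z = 0. Lengths are in m, angles in rad, forces in N, time in s.
With the tool pointing down it reaches from about 0.425 to 0.925 m from the base axis. Payload 6.8 kg.
Tool frame: the origin (TCP) lies midway between the tips of the shut fingers; the grasp point (between the pads) lies 19 mm behind it; z points along the fingers, y is the line along which they close (so a half turn about z gives the same grasp; the last joint's range is limited). The gripper opens to 88 mm and grips with 3 to 60 N. Pads are 20 mm wide; open, the fingers measure 115 mm over their backs; the gripper's body (75 mm by 178 mm) begins 61 mm behind the grasp point.
Start: joints at [1.213, 0.477, 0.022, 1.555, -0.011, 1.109, -0.083], TCP at [0.167, -0.654, 0.223] pointing down, gripper open.
Joint ranges: [-2.96, 2.96], [-0.34, 2.1], [-1.41, 1.46], [0.24, 2.44], [-1.37, 4.51], [0.17, 1.92], [-2.96, 2.96]. Speed limits (rad/s): [2.39, 2.39, 3.14, 3.14, 3.14, 3.14, 3.14].

## Interface

Orientations are given as a unit quaternion [w, x, y, z].
In Python, from cell import manip gives the robot as it stands. The module is installed in compiled form; this text tells all that it offers.
- The arm moves only by the tool jog_arm, never from a script. Its argument "plan" is a list of rows, each a list of 4 numbers: the shift along the world's x, y, z in mm, then the turn about the world's z in degrees. A call has 1 to 12 rows; each row is the pose to reach, as a shift and turn from the pose commanded when the call began; what a row does not reach only later rows make up. A row lasts 1/12 s, in which the tool goes at most 41.7 mm and 7.16 degrees, less where a joint would pass 70% of its speed; a pose out of reach is approached as far as the arm can. A call with a gripper value outside its range is refused whole. "jaw" is the opening, from 0 (shut) to 1 (fully open), set as the call begins (left out, the last holds). The fingers move at their own pace and stop on an object; "newtons" is the grip in N (left out, the last holds). Time passes only in rows, so rows that repeat a pose let the fingers close. It gives the time, the measured TCP pose, the force, the opening and the grip force at its end, in the units of the state.
- manip.get_state(): the state, without advancing time (a new reading comes with each control period).
- manip.camera(name): name is "scene" or "side" or "wrist"; returns the picture (400x640x3 uint8, red, green, blue); there is no depth.
- manip.calibration(name): a dict with "vertical_fov" (degrees; the focal length in pixels is half the picture's height over the tangent of half this angle, whatever the lens; pixels are square), "cx", "cy" (the principal point, pixels), "pose" (4x4, takes a point from camera to world coordinates). Camera axes: x right, y up, looking along -z (the intrinsics and any distortion apply to the point x, -y, -z); pixel columns grow to the right and rows downward; lengths in m; the calibration is good to about 2 mm. A picture is of the moment at which its call begins: read the wrist's pose just before it. calibration takes no time and is no camera call; for the wrist camera it gives the pose at the moment of the call.
- manip.job_done(): hands the job in; it is judged then, once.
The state is a dict: "t": time; "joint_pos": joint angles; "joint_vel": joint speeds; "effort": joint torques, N m; "position": TCP position; "eef_rot": TCP orientation; "wrist_force": force on the tool from outside, world axes, zero at the start; "ft_torque": the same for the moment, N m; "finger_gap": finger opening in m; "finger_force": force on a finger pad.
Only numpy, scipy, OpenCV 4.12 (cv2) and the standard library are available. Lean on these libraries where they do the work, as an engineer would, in place of code of your own. Each camera call takes 0.05 s, during which the arm holds its last target. There are 200 camera calls.

## Task

Get the spice grinder ready to run. Set the steel grinding cup upright in the ring on top of the motor base, then take the square grey cover that lies on its side, bring it mouth down over the cup onto the base and turn it clockwise (seen from above) until it locks fully home, its sides in line with the base. Do not knock over or shift the other things on the worktop.

Things in the scene. Friction and masses are not known exactly. Their poses are not given: they have to be found in the camera images.
- cover_center (a point): Middle of the loose grey cover, a hollow rounded-square shell 66 x 66 mm, 80 mm long, walls 2.7 mm, about 0.16 kg; one end closed by a 12 mm top, the other open (the mouth). It starts lying on a flat side. Point on the centre line, 40 mm from each end; z runs from mouth to closed top (z up = standing mouth down, as used), x and y are square to the flat sides. All four sides are alike.
- cover_mouth (a point): Middle of the cover's open end, axes as cover_center. Flush with it, inside, is a bayonet flange 5 mm thick with a round opening 52 mm across and four slots 14 mm wide, one towards each corner (on the diagonals), that let the base's lugs pass. Beyond the flange the inside is 60 mm square and free to 68 mm depth, but for one end stop on each side that halts the turn.
- cup_center (a point): Middle of the steel grinding cup: round, open at the top, 66 mm tall, upright at the start, about 0.15 kg. 45 mm across from 20 mm above its underside to the rim; below that a foot 38 mm across, tapered to 35 mm at the bottom edge. Point on its axis 33 mm above the underside, z up the axis; its turning does not matter.
- grinder_base: The grinder's grey motor base, 94 x 94 mm, held fast to the worktop by suction feet. Origin at worktop height in its middle, z up, x and y square to its sides; the side with the round black button looks to -x. Its flat steel top, 80 x 80 mm, is 58 mm above the origin.
- base_seat (a point): Middle of the base's flat top, 58 mm above the worktop, axes as the base. Round it stands a steel ring 14 mm high, outside 49 mm across (47 at the upper edge), opening 42 mm across; the cup's foot stands inside it on the flat top, 2 mm to spare all round. The cover ends with its mouth resting on the flat top, its centre 40 mm above this point.
- base_lug (a point): Tip of one of four lugs that stick out from the ring, one towards the middle of each side of the base: 10 mm wide, reaching 29 mm from the centre, 6.5 to 10.5 mm above the flat top. The cover goes down with its sides at 45 degrees to the base's (5 degrees and 1.3 mm to spare), then turns 45 degrees clockwise from above, easily, till stops meet lugs. The other way it jams after 15 degrees.
- spice_a: Bystander, to be left alone: spice jar, 45 mm across, 106 mm tall with a round cap. Origin in the middle of its underside.
- spice_b: Bystander, to be left alone: spice jar with a white cap, 47 mm across, 98 mm tall. Origin in the middle of its underside.
- salt_box: Bystander, to be left alone: round wooden salt box, 90 mm across, 67 mm tall. Origin in the middle of its underside.
- teaspoon: Bystander, to be left alone: steel teaspoon lying flat, 130 mm long. Origin in the middle of its underside.
- garlic: Bystander, to be left alone: garlic bulb, 56 mm across and tall. Origin in the middle of its underside.
Mind the look-alikes: they are no part of the job. What is shaped like the part that bears cup_center but green or red is not meant.

How it is judged:
On the way, in this order (a step that is already met when the one before it is completed fails the run):
1. the cup stands in the ring of the base (horizontal distance between cup_center and base_seat below 0.005 m and z of cup_center in the frame of grinder_base between 0.088 and 0.0945 m and angle between cup_center's own z axis and vertical below 0.08 rad), for 0.2 s.
2. the cover is down on the base round the cup (all of step 1 and horizontal distance between cover_center and base_seat below 0.004 m and z of cover_center in the frame of grinder_base between 0.094 and 0.101 m and angle between cover_center's own z axis and vertical below 0.06 rad), for 0.1 s.
At the end, for the whole second after the job is handed in: The cup stands upright in the base's ring (centred to 5 mm, resting on the flat top to 3.5 mm), the cover stands mouth down over it on the base (centred to 4 mm, down to within 3 mm of the flat top, upright to 3.5 degrees) and is turned home, its sides in line with the base's to 7 degrees (all of step 2 and (angle between the x axis of cover_center and the x axis of grinder_base, either way round below 0.12 rad or angle between the x axis of cover_center and the y axis of grinder_base, either way round below 0.12 rad)); the robot touches nothing.
It fails at once if a bystander is shifted by more than 30 mm or knocked over (distance of any of spice_a, spice_b, salt_box, teaspoon, garlic from where it was at the start of the episode above 0.03 m).
It also fails if it takes over 72 s, if anything falls off the work surface, if the arm or the gripper's body presses on something with over 40 N, if the wrist force passes 120 N, or if a joint passes its speed limit or range.

## Working session

There is one attempt and no reset: what is moved stays moved. The work goes in short steps, Python scripts to look and compute and a tool call to move; the robot and the scene stay as the last step left them, time stands still between calls to the robot, and variables do not carry over. Pictures are saved under pics/ and viewed, at most 10 in all, crops included, and the job is handed in when it is done.

Besides the shell and the picture viewer there is one more tool, called after "Emit:" as a command line: name --pt "numbers of a row" for each row, then --argument value for the rest. jog_arm: Moves the arm, as the interface text tells. Its arguments: {"type":"object","properties":{"plan":{"type":"array","items":{"type":"array","items":{"type":"number"}}},"jaw":{"type":"number"},"newtons":{"type":"number"}},"required":["plan"]}

```bash
mkdir -p pics
cat > h.py <<'E'
import numpy as np, cv2
from cell import manip
def cal(n):
    c=manip.calibration(n); return c
def ray(c,u,v):
    f=200/np.tan(np.radians(c["vertical_fov"])/2); P=np.array(c["pose"])
    d=P[:3,:3]@np.array([(u-c["cx"])/f,-(v-c["cy"])/f,-1]); return P[:3,3],d/np.linalg.norm(d)
def onz(c,u,v,z):
    o,d=ray(c,u,v); return o+d*(z-o[2])/d[2]
def tri(c1,p1,c2,p2):
    o1,d1=ray(c1,*p1);o2,d2=ray(c2,*p2)
    s=np.linalg.lstsq(np.c_[d1,-d2],o2-o1,rcond=None)[0]
    a=o1+d1*s[0];b=o2+d2*s[1]; return (a+b)/2,np.linalg.norm(a-b)
def proj(c,p):
    P=np.array(c["pose"]);f=200/np.tan(np.radians(c["vertical_fov"])/2)
    q=P[:3,:3].T@(np.array(p)-P[:3,3]); return c["cx"]+f*q[0]/-q[2],c["cy"]+f*q[1]/q[2]
def snap(n,name):
    c=cal(n); im=manip.camera(n); cv2.imwrite(f"pics/{name}.png",cv2.cvtColor(im,cv2.COLOR_RGB2BGR)); return im,c
E
python3 - <<'E'
from h import *
np.set_printoptions(precision=4,suppress=True)
for n in("scene","side"):
    im,c=snap(n,n+"0"); print(n,c)
print(manip.get_state())
E
```

```text
scene {'vertical_fov': 48.48201897068155, 'cx': 317.88705115522714, 'cy': 200.3547108434374, 'pose': array([[ 0.5859,  0.3804, -0.7156, -0.3454],
       [-0.8102,  0.2549, -0.5279, -0.6135],
       [-0.0184,  0.889 ,  0.4575,  0.6795],
       [ 0.    ,  0.    ,  0.    ,  1.    ]])}
side {'vertical_fov': 42.47934847701302, 'cx': 313.43833172222, 'cy': 194.09365753114224, 'pose': array([[-0.3799,  0.7556, -0.5336, -0.0846],
       [-0.925 , -0.3138,  0.2142,  0.356 ],
       [-0.0056,  0.5749,  0.8182,  1.1018],
       [ 0.    ,  0.    ,  0.    ,  1.    ]])}
{'t': 0.1, 'joint_pos': array([ 1.2129,  0.4777,  0.0223,  1.5563, -0.0115,  1.1093, -0.0831]), 'joint_vel': array([-0.0013, -0.0038,  0.    ,  0.    ,  0.0016,  0.002 ,  0.0019]), 'effort': array([  0.0051, -58.4092,   1.5403, -27.331 ,  -0.0541,   0.0132,
         0.0001]), 'position': array([ 0.1667, -0.6535,  0.2218]), 'eef_rot': array([-0.0008,  0.9922,  0.1246, -0.0002]), 'wrist_force': array([ 0.0017, -0.2966, -0.5957]), 'ft_torque': array([ 0.0241, -0.0649, -0.0441]), 'finger_force': 0.0, 'finger_gap': 0.08786593600164896}
```

View pics/scene0.png

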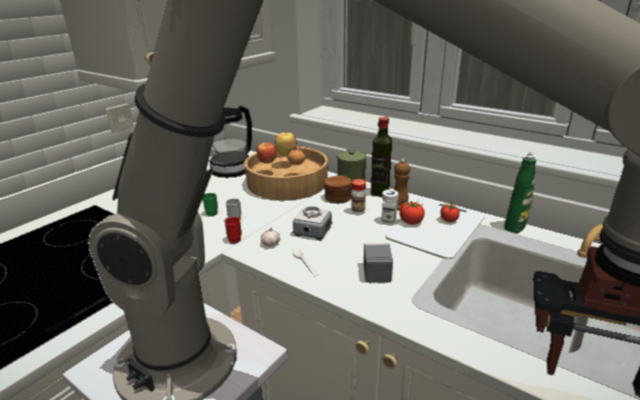

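View pics/side0.png

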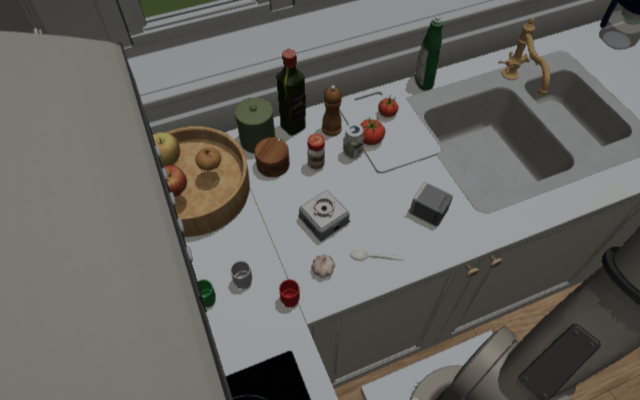

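Scene view: green cup (210,204), steel cup (233,208), red cup (233,230), base (312,220), cover (377,262), garlic (270,237), spoon (305,262), jars (358,196) and (390,206), salt box (338,188). Side view: green cup (205,293), steel cup (242,274), red cup (289,293), base (324,212), cover (431,203).

Candidates for the cup are green (205,293), red (289,293) and plain steel (242,274); I choose the steel one. Only one cover is visible, the grey one at (431,203).

Run:
```python
from h import *
np.set_printoptions(precision=3,suppress=True)
S,D=cal("scene"),cal("side")
for n,a,b in [("cup",(233,208),(242,274)),("green",(210,204),(205,293)),("red",(233,230),(289,293)),("base",(313,212),(324,208)),("cover",(377,262),(431,203)),("garlic",(270,237),(322,265)),("spicea",(358,196),(316,150)),("b",(390,206),(354,140)),("spoonL",(297,253),(358,255)),("spoonR",(316,274),(403,259))]:
    print(n,*tri(S,a,D,b))
W=cal("wrist");print(W)
a=cv2.imread("pics/scene0.png")[175:300,190:410];b=cv2.imread("pics/side0.png")[170:320,190:470]
a=cv2.resize(a,(800,454),interpolation=3)[:290];b=cv2.resize(b[:, :],(560,300),interpolation=3)
a=cv2.resize(cv2.imread("pics/scene0.png")[180:290,195:405],(560,293),interpolation=3)
cv2.imwrite("pics/crop0.png",np.vstack([a,b]))
```

```text
cup [0.467 0.312 0.039] 0.0036552382411799453
green [0.456 0.403 0.032] 0.000991928596051965
red [0.385 0.229 0.03 ] 0.0015260552090888269
base [0.553 0.072 0.057] 0.008829327229283455
cover [ 0.476 -0.187  0.032] 0.00170128263913687
garlic [0.429 0.13  0.018] 0.004501118463140702
spicea [0.728 0.021 0.054] 0.0008268782089147801
b [ 0.726 -0.089  0.05 ] 0.0038140487152619968
spoonL [ 0.429  0.035 -0.001] 0.005240537381750654
spoonR [ 0.381 -0.062 -0.002] 0.009700620506823611
{'vertical_fov': 60.15117639252712, 'cx': 323.622926192601, 'cy': 199.95584822394764, 'pose': array([[ 0.247,  0.925,  0.289,  0.245],
       [-0.969,  0.236,  0.072, -0.633],
       [-0.001, -0.298,  0.955,  0.384],
       [ 0.   ,  0.   ,  0.   ,  1.   ]])}
```

View pics/crop0.png

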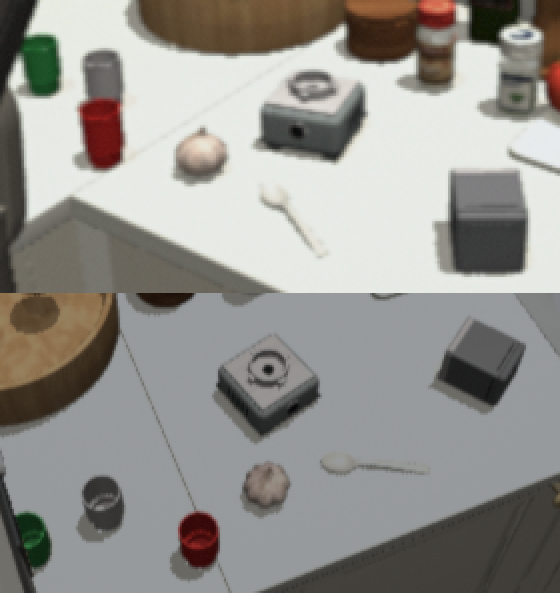

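Crop: the plain steel cup stands between the green and red ones, so that is the one. The cover's smooth face looks towards the robot, and a wrist view must settle which end is the mouth. I'm moving the wrist camera above it.

Emit:
jog_arm --pt "20 36 4 0" --pt "40 72 8 0" --pt "60 108 12 0" --pt "80 144 16 0" --pt "100 180 20 0" --pt "120 216 24 0" --pt "140 252 28 0" --pt "160 288 32 0" --pt "180 324 36 0" --pt "200 360 38 0" --pt "220 396 38 0" --pt "240 432 38 0"

```text
t: 1.1
position: [0.4072, -0.2202, 0.2608]
eef_rot: [0.0, 0.992, 0.124, 0.0]
wrist_force: [0.4, -0.6, 0.4]
finger_gap: 0.088
finger_force: 0.0
```

Run:
```python
from h import *
import pickle
im,c=snap("wrist","w1");print(c["pose"])
s=manip.get_state();print(s["t"],s["position"],s["eef_rot"])
pickle.dump((im,c),open("w1.pkl","wb"))
```

```text
[[ 2.46629556e-01  9.25290363e-01  2.88117349e-01  4.85377024e-01]
 [-9.69109389e-01  2.35194401e-01  7.42333148e-02 -1.98914732e-01]
 [ 9.23783331e-04 -2.97525358e-01  9.54713469e-01  4.23454821e-01]
 [ 0.00000000e+00  0.00000000e+00  0.00000000e+00  1.00000000e+00]]
1.15 [ 0.41158544 -0.2122028   0.2610238 ] [-0.00127638  0.99158013  0.1294801   0.0014539 ]
```

View pics/w1.png

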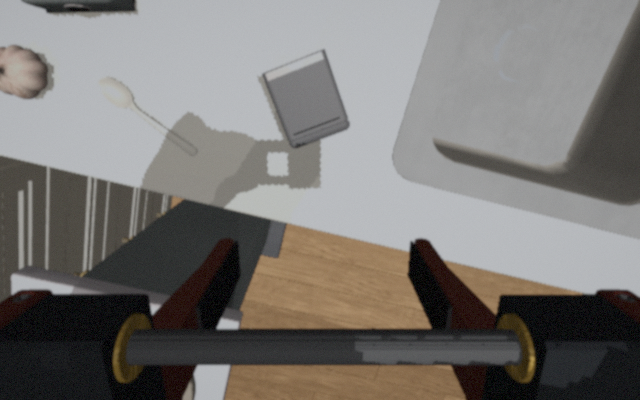

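Wrist view: the cover is at (305,98), with a groove near its lower end (320,128) and a pale strip at its far end (295,63). I need a look at the far face.

Emit:
jog_arm --pt "30 5 -10 0" --pt "60 15 -20 0" --pt "95 20 -30 0" --pt "130 20 -30 0" --pt "130 20 -30 0" --pt "130 20 -30 0"

```text
t: 1.65
position: [0.5377, -0.2015, 0.2295]
eef_rot: [-0.001, 0.992, 0.125, -0.001]
wrist_force: [-0.4, 0.1, -0.0]
finger_gap: 0.0879
finger_force: 0.0
```

Run:
```python
from h import *
import pickle
im,c=snap("wrist","w2");print(c["pose"])
pickle.dump((im,c),open("w2.pkl","wb"))
a=cv2.imread("pics/w1.png")[30:170,240:380];b=cv2.imread("pics/w2.png")
x,y=proj(c,(0.476,-0.187,0.03));print(x,y);x=int(x);y=int(y);y=max(y,90)
b=b[y-90:y+110,max(x-130,0):x+130]
s=cv2.imread("pics/scene0.png")[235:290,355:400]
b=cv2.resize(b,(520,400),interpolation=3);s=cv2.resize(s,(270,330),interpolation=3);s=cv2.copyMakeBorder(s,0,70,0,0,0)
cv2.imwrite("pics/c2.png",np.hstack([b,s]))
```

```text
[[ 0.2485      0.92438222  0.28942228  0.6160304 ]
 [-0.96863133  0.23747056  0.07321939 -0.18035461]
 [-0.00104657 -0.2985385   0.95439702  0.39210483]
 [ 0.          0.          0.          1.        ]]
298.6267855855684 220.42812126562768
```

View pics/c2.png

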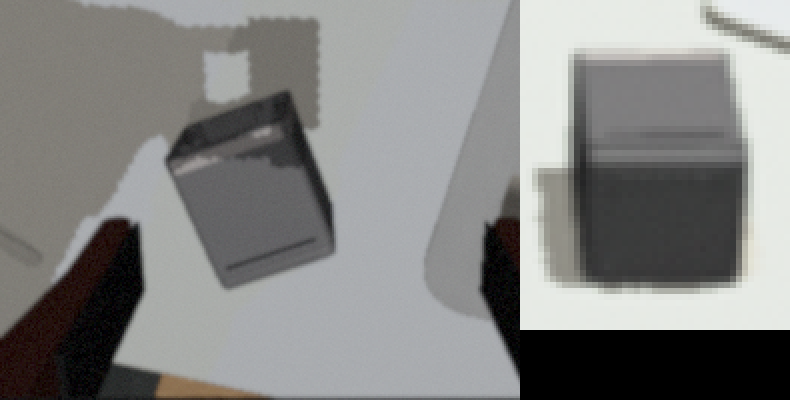

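Run:
```python
from h import *
import pickle
g=cv2.cvtColor(cv2.imread("pics/scene0.png"),cv2.COLOR_BGR2GRAY); print(g[258:284:2,362:394:2])
b=cv2.imread("pics/w2.png"); b=b[165:220,245:330]
l=cv2.convertScaleAbs(cv2.resize(b,(765,495),interpolation=2),alpha=2.2)
cv2.imwrite("pics/c3.png",l)
```

```text
[[213  73  93 116 113 112 113 110 111 109 110 109 111 113 117 163]
 [214  68  86 124 125 125 124 123 124 123 124 124 126 123 121 142]
 [195  63  62  85  87  85  84  85  85  85  85  84  84  84  81 115]
 [133  48  50  61  60  66  64  65  67  62  64  66  64  60  59 120]
 [138  56  50  60  55  58  58  59  58  60  60  59  58  57  58 122]
 [140  67  51  60  57  61  60  59  61  60  61  61  57  59  59 136]
 [140  74  50  60  58  59  60  60  59  61  59  60  60  60  58 144]
 [142  91  49  59  60  60  60  61  59  60  58  61  59  60  58 157]
 [146 103  50  60  59  60  60  60  60  60  59  61  59  60  57 165]
 [144 107  52  58  60  61  60  60  61  60  59  60  59  58  56 187]
 [144 113  52  58  61  59  61  60  60  57  58  58  59  58  61 191]
 [143 127  61  57  59  58  56  57  56  55  56  55  54  54  71 197]
 [183 177 153 125 101 126 112 120 101 102 101 107 127 145 171 230]]
```

View pics/c3.png

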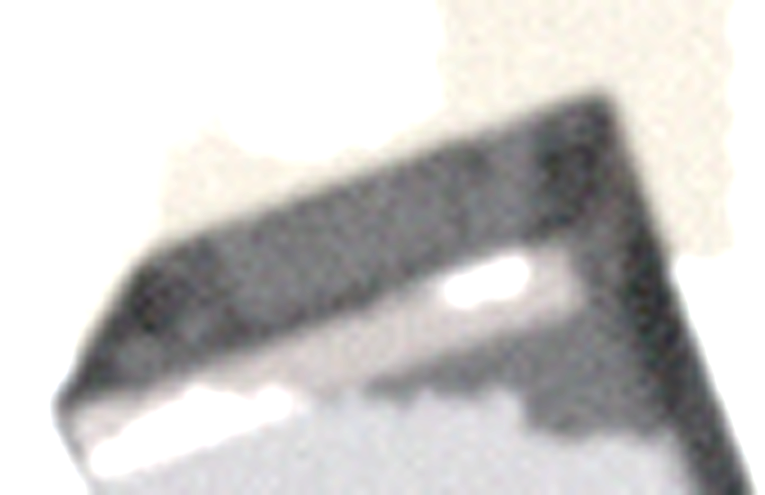

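Far face: dark slot-like corner spots at the two corners, (170,290) and (590,170) in the crop. The scene's near face is uniform. So the mouth points away from the robot and the closed top faces it. I'm triangulating the corners from the two wrist views.

Run:
```python
from h import *
import pickle
np.set_printoptions(precision=4,suppress=True)
i1,c1=pickle.load(open("w1.pkl","rb"));i2,c2=pickle.load(open("w2.pkl","rb"))
for a,b in [((297,147),(282,274.5)),((349,127),(334.5,257.5)),((263,75),(252,211))]: print(tri(c1,a,c2,b),onz(c1,*a,.066),onz(c2,*b,.066))
q=np.array([onz(c1,*p,.066) for p in [(297,147),(349,127),(325,51),(263,75)]]);print(q)
e=q[2]+q[3]-q[0]-q[1];print("len",np.linalg.norm(e)/2,"axis deg",np.degrees(np.arctan2(e[1],e[0])),"ctr",q.mean(0),np.linalg.norm(q[0]-q[1]),np.linalg.norm(q[2]-q[3]))
print(manip.get_state()["position"])
```

```text
(array([ 0.4262, -0.1845,  0.0663]), np.float64(0.0027006810544739383)) [ 0.4263 -0.1859  0.066 ] [ 0.4259 -0.1832  0.066 ]
(array([ 0.4592, -0.2322,  0.0663]), np.float64(0.0005697752290064725)) [ 0.4592 -0.2326  0.066 ] [ 0.459 -0.232  0.066]
(array([ 0.4866, -0.1379,  0.0623]), np.float64(0.0010294991457378694)) [ 0.4865 -0.138   0.066 ] [ 0.4881 -0.1389  0.066 ]
[[ 0.4263 -0.1859  0.066 ]
 [ 0.4592 -0.2326  0.066 ]
 [ 0.5223 -0.1912  0.066 ]
 [ 0.4865 -0.138   0.066 ]]
len 0.07608942848729867 axis deg 35.87305074980412 ctr [ 0.4736 -0.1869  0.066 ] 0.05710055028176438 0.06411543236292885
[ 0.5364 -0.2021  0.2299]
```

Height 66 mm is confirmed; the centre is about (0.472,-0.188) and the mouth points along +36 deg. The tool always points down, so I'll grip lightly near the closed end and lift so the cover swings mouth down. First comes descending to that grip.

Emit:
jog_arm --pt "-20 -2 -20 7" --pt "-45 -3 -45 14" --pt "-70 -4 -75 20" --pt "-92 -6 -100 22" --pt "-92 -6 -130 22" --pt "-92 -6 -160 22" --pt "-92 -6 -185 22" --pt "-92 -6 -205 22" --pt "-92 -6 -215 22" --pt "-92 -6 -215 22" --pt "-92 -6 -215 22"

```text
t: 2.62
position: [0.4444, -0.2085, 0.0162]
eef_rot: [0.0, 0.95, 0.311, -0.0]
wrist_force: [0.2, 0.1, 0.6]
finger_gap: 0.0877
finger_force: 0.0
```

Emit:
jog_arm --pt "0 0 0 0" --pt "0 0 0 0" --pt "0 0 0 0" --pt "0 0 0 0" --pt "0 0 0 0" --pt "0 0 0 0" --pt "0 0 0 0" --pt "0 0 0 0" --jaw 0.6 --newtons 3

```text
t: 3.28
position: [0.4453, -0.2082, 0.0159]
eef_rot: [0.0, 0.95, 0.312, 0.0]
wrist_force: [0.4, -0.6, 3.7]
finger_gap: 0.0658
finger_force: 3.0
```

Emit:
jog_arm --pt "4 3 9 0" --pt "9 6 18 0" --pt "15 11 26 0" --pt "21 15 33 0" --pt "28 21 39 0" --pt "36 26 43 0" --pt "36 26 43 0"

```text
t: 3.87
position: [0.484, -0.1803, 0.06]
eef_rot: [0.001, 0.95, 0.313, 0.002]
wrist_force: [0.7, -0.2, -0.7]
finger_gap: 0.0664
finger_force: 3.0
```

Run:
```python
from h import *
S,D=snap("scene","s3")[0],snap("side","d3")[0]
a=cv2.resize(cv2.imread("pics/s3.png")[200:300,330:450],(480,400),interpolation=3)
b=cv2.resize(cv2.imread("pics/d3.png")[140:250,370:490],(400,367),interpolation=3);b=cv2.copyMakeBorder(b,0,33,0,0,0)[:,:320]
cv2.imwrite("pics/c4.png",np.hstack([a,b]))
```

```text
(no output)
```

View pics/c4.png

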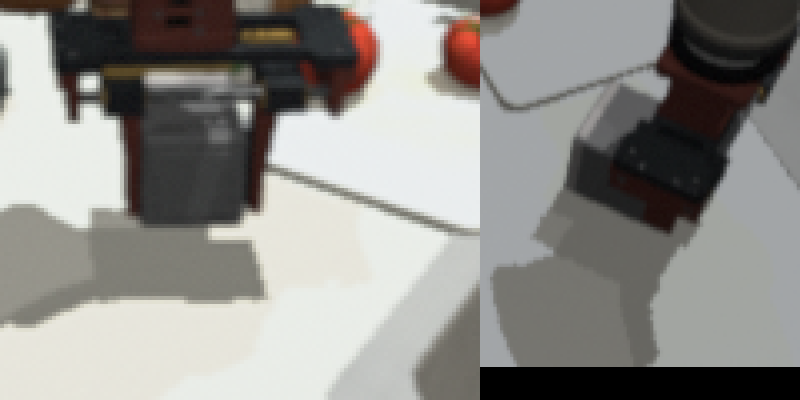

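The scene crop shows the pale mouth strip still high at (200,75), and the side crop shows the same at (620,100). The cover lifted level and did not swing. A quick upward start with a soft stop should overcome the pads' turning friction.

Emit:
jog_arm --pt "0 0 41 0" --pt "0 0 80 0" --pt "0 0 112 0" --pt "0 0 136 0" --pt "0 0 152 0" --pt "0 0 160 0" --pt "0 0 160 0"

```text
t: 4.55
position: [0.4812, -0.1826, 0.2198]
eef_rot: [0.001, 0.95, 0.311, 0.001]
wrist_force: [0.3, -1.0, -0.6]
finger_gap: 0.066
finger_force: 3.0
```

Run:
```python
from h import *
S,c1=snap("scene","s4");D,c2=snap("side","d4")
p=manip.get_state()["position"];print(p,manip.get_state()["ft_torque"])
x,y=map(int,proj(c1,p));u,v=map(int,proj(c2,p));print(x,y,u,v)
a=cv2.resize(cv2.imread("pics/s4.png")[y-50:y+50,x-50:x+50],(400,400),interpolation=3)
b=cv2.resize(cv2.imread("pics/d4.png")[max(v-50,0):max(v-50,0)+100,u-50:u+50],(400,400),interpolation=3)
cv2.imwrite("pics/c5.png",np.hstack([a,b]))
```

```text
[ 0.47997046 -0.18213902  0.21742842] [-0.08832508 -0.02620072 -0.02368657]
379 194 443 154
```

View pics/c5.png

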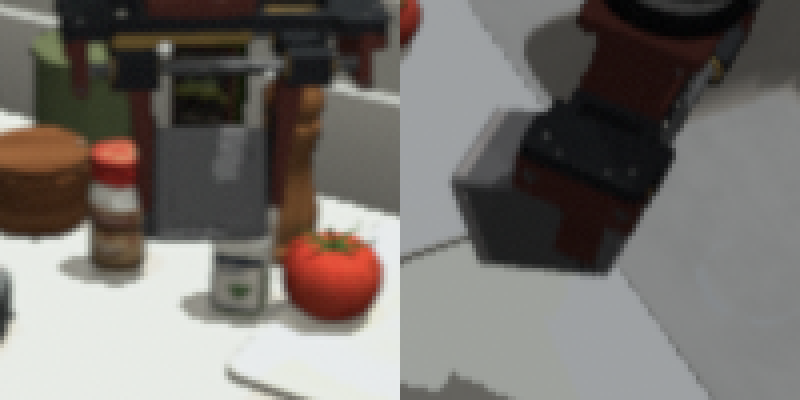

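Scene crop: only the closed face shows, (155,125) to (265,235), and the top side is hidden. The mouth has dropped by roughly 25 deg, so the jerk works and I'll repeat it.

Emit:
jog_arm --pt "0 0 -3 0" --pt "0 0 -10 0" --pt "0 0 -22 0" --pt "0 0 -38 0" --pt "0 0 -56 0" --pt "0 0 -74 0" --pt "0 0 -88 0" --pt "0 0 -96 0" --pt "0 0 -100 0" --pt "0 0 -100 0"

```text
t: 5.48
position: [0.4801, -0.1817, 0.1173]
eef_rot: [-0.001, 0.95, 0.312, -0.001]
wrist_force: [0.8, 0.9, -1.8]
finger_gap: 0.0659
finger_force: 3.0
```

Emit:
jog_arm --pt "0 0 41 0" --pt "0 0 82 0" --pt "0 0 114 0" --pt "0 0 138 0" --pt "0 0 152 0" --pt "0 0 160 0" --pt "0 0 160 0"

```text
t: 6.07
position: [0.4819, -0.1823, 0.2809]
eef_rot: [0.001, 0.95, 0.312, 0.002]
wrist_force: [0.1, 0.8, -2.1]
finger_gap: 0.0661
finger_force: 3.0
```

Run:
```python
from h import *
S,c1=snap("scene","s5");D,c2=snap("side","d5")
st=manip.get_state();p=st["position"];print(st["t"],p)
x,y=map(int,proj(c1,p));u,v=map(int,proj(c2,p));print(x,y,u,v)
g=cv2.cvtColor(S,cv2.COLOR_RGB2GRAY);d=cv2.cvtColor(D,cv2.COLOR_RGB2GRAY)
print(g[y-30:y+50:2,x-24:x+24:3])
# predicted bottom/top corners vs tilt
G=p+[0,0,.019];u_=np.array([.81,.587,0]);w=np.array([-.587,.81,0]);z=np.array([0,0,1])
for f in (0,25,45,60,90):
    r=np.radians(f);a=np.cos(r)*u_-np.sin(r)*z;b=np.sin(r)*u_+np.cos(r)*z
    print(f,[(n,*[round(k) for k in proj(c,G+s*a+q*b)]) for c,n0 in((c1,"S"),(c2,"D")) for n,s,q in((n0+"cl_bot",-.006,-.033),(n0+"cl_top",-.006,.033),(n0+"m_bot",.074,-.033),(n0+"m_top",.074,.033))])
```

```text
6.1667 [ 0.48051546 -0.18198829  0.27813027]
380 170 449 136
[[106  67  34  31  84 106  64  54  48  49  66  57  89 112  78  33]
 [111 113  43  36  91 105  39  44  42  45  57  57  81 102  72  35]
 [110 111  57  35  89 106  18  24  24  30  30  24  87 109  43  32]
 [109 110  80  35  88 107  17  20  20  23  20  19  88 112  34  36]
 [110 110  79  35  56 105  17  20  20  22  22  20  87 111  35  37]
 [109 109  76  36  45 107  18  17  18  19  20  23  86 112  34  36]
 [125 123  93  35  43  79  39  38  41  49  77  78  95 101  33  36]
 [128 129 108  35  39  65  67  67  66  73 120 115  64  70  34  34]
 [130 130 122  36  42  66  67  67  65  81 115 112  64  67  31  33]
 [130 126 114  35  47  68  66  66  66  79 115  96  65  62  21  36]
 [106  81  62  35  44  66  66  66  66  94 115 102  66  61  24  59]
 [ 56  58  58  36  42  66  66  67  66  99 114  90  67  65  24  42]
 [ 53  55  53  33  43  66  65  66  66  91 101  82  66  65  25  53]
 [ 56  56  54  37  48  65  63  65  65  65  65  65  66  65  30  56]
 [ 57  58  49  36  46  64  66  66  66  66  67  66  66  64  33  53]
 [ 57  58  48  36  44  64  65  67 
[... 1860 characters left out ...]
p', 381, 148), ('Sm_bot', 377, 178), ('Sm_top', 377, 150), ('Dcl_bot', 457, 143), ('Dcl_top', 450, 118), ('Dm_bot', 423, 140), ('Dm_top', 416, 116)]
45 [('Scl_bot', 382, 176), ('Scl_top', 381, 148), ('Sm_bot', 378, 188), ('Sm_top', 376, 162), ('Dcl_bot', 461, 142), ('Dcl_top', 445, 118), ('Dm_bot', 432, 148), ('Dm_top', 416, 126)]
60 [('Scl_bot', 383, 173), ('Scl_top', 380, 150), ('Sm_bot', 379, 193), ('Sm_top', 377, 171), ('Dcl_bot', 464, 140), ('Dcl_top', 442, 118), ('Dm_bot', 440, 153), ('Dm_top', 419, 133)]
90 [('Scl_bot', 383, 166), ('Scl_top', 379, 155), ('Sm_bot', 381, 199), ('Sm_top', 378, 186), ('Dcl_bot', 467, 135), ('Dcl_top', 437, 122), ('Dm_bot', 458, 159), ('Dm_top', 430, 147)]
```

The numbers show the bright edge at row about 176 and the lowest point at row about 189, so the tilt is now about 48 deg. Two more jerks.

Emit:
jog_arm --pt "0 0 -3 0" --pt "0 0 -10 0" --pt "0 0 -22 0" --pt "0 0 -38 0" --pt "0 0 -56 0" --pt "0 0 -76 0" --pt "0 0 -96 0" --pt "0 0 -112 0" --pt "0 0 -124 0" --pt "0 0 -130 0" --pt "0 0 -130 0"

```text
t: 7.08
position: [0.4793, -0.1815, 0.1463]
eef_rot: [-0.001, 0.95, 0.312, -0.002]
wrist_force: [-0.4, -0.8, -1.0]
finger_gap: 0.0662
finger_force: 3.0
```

Emit:
jog_arm --pt "0 0 41 0" --pt "0 0 82 0" --pt "0 0 114 0" --pt "0 0 138 0" --pt "0 0 152 0" --pt "0 0 160 0" --pt "0 0 157 0" --pt "0 0 150 0" --pt "0 0 138 0" --pt "0 0 122 0" --pt "0 0 104 0" --pt "0 0 86 0"

```text
t: 8.08
position: [0.4795, -0.1817, 0.2316]
eef_rot: [-0.001, 0.95, 0.312, -0.001]
wrist_force: [0.7, 0.7, -2.4]
finger_gap: 0.0658
finger_force: 3.0
```

Emit:
jog_arm --pt "0 0 -14 0" --pt "0 0 -24 0" --pt "0 0 -30 0" --pt "0 0 -30 0" --pt "0 0 11 0" --pt "0 0 52 0" --pt "0 0 84 0" --pt "0 0 108 0" --pt "0 0 122 0" --pt "0 0 130 0" --pt "0 0 130 0"

```text
t: 9.0
position: [0.4818, -0.1822, 0.3667]
eef_rot: [0.001, 0.95, 0.312, 0.001]
wrist_force: [-0.5, -0.8, -1.8]
finger_gap: 0.0658
finger_force: 3.0
```

Run:
```python
from h import *
S,c1=snap("scene","s6");D,c2=snap("side","d6")
st=manip.get_state();p=st["position"];print(st["t"],p)
x,y=map(int,proj(c1,p));print(x,y)
g=cv2.cvtColor(S,cv2.COLOR_RGB2GRAY)
print(np.c_[np.arange(y-26,y+50,2),g[y-26:y+50:2,x-15:x+16:4]])
G=p+[0,0,.019];u_=np.array([.81,.587,0]);z=np.array([0,0,1])
for f in (45,60,75,90):
    r=np.radians(f);a=np.cos(r)*u_-np.sin(r)*z;b=np.sin(r)*u_+np.cos(r)*z
    print(f,[(n,round(proj(c1,G+s*a+q*b)[1],1)) for n,s,q in(("cl_bot",-.006,-.033),("cl_top",-.006,.033),("m_bot",.074,-.033),("m_top",.074,.033))])
```

```text
9.1 [ 0.48053661 -0.18199914  0.36395167]
382 134
[[108  35 112 112 106  94  84  86  98]
 [110  33 110 112 111 111 112 106  95]
 [112  32 113 112 111 110 112 111 113]
 [114  34 186 157 127 114 111 111 112]
 [116  32 215 218 202 168 117 123 114]
 [118  32 214 219 131 121 110 211 181]
 [120  34 108 112  70  81 115 117 115]
 [122  32  67  69  76  76 122  81  65]
 [124  33  70  72  71  78 123  92  66]
 [126  32  68  71  70  78 122  75  75]
 [128  34  69  69  70  70 111  73  73]
 [130  32  68  73  70  72  69  70  66]
 [132  35  65  71  72  73  72  69  69]
 [134  33  76 112 112 118 116  81  72]
 [136  39  99 124 125 124 118 109 103]
 [138  40  92 122 122 120 118 116 123]
 [140  44  67  87  81  78  72  70  69]
 [142  44  47  50  49  45  49  49  45]
 [144  39  45  42  44  41  41  41  39]
 [146  37  44  43  43  43  45  46  44]
 [148  50  46  46  47  47  47  45  46]
 [150  53  45  47  46  49  47  46  47]
 [152  51  45  45  47  46  46  49  47]
 [154  42  44  46  46  46  45  47  48]
 [156  81  45  47  47  46  47  45  45]
 [158  84  47  46  47  47  48  47  46]
 [160  80  46  47  46  47  45  47  4
[... 236 characters left out ...]

 [174 100  70  22  29  31  25 101  56]
 [176  98  69  20  20  19  29 100  48]
 [178  96  37  16  17  16  24 101  54]
 [180 101  30  22  23  17  24  97  73]
 [182 209  61  20  28  28  28  95  70]]
45 [('cl_bot', np.float64(138.4)), ('cl_top', np.float64(110.6)), ('m_bot', np.float64(153.7)), ('m_top', np.float64(127.7))]
60 [('cl_bot', np.float64(135.5)), ('cl_top', np.float64(112.4)), ('m_bot', np.float64(159.1)), ('m_top', np.float64(136.7))]
75 [('cl_bot', np.float64(131.9)), ('cl_top', np.float64(115.1)), ('m_bot', np.float64(162.5)), ('m_top', np.float64(145.1))]
90 [('cl_bot', np.float64(127.8)), ('cl_top', np.float64(118.4)), ('m_bot', np.float64(163.5)), ('m_top', np.float64(152.4))]
```

About 67 deg now, past the tipping point. I'll set it down gently, and the table contact completes the turn.

Emit:
jog_arm --pt "0 0 -8 0" --pt "0 0 -24 0" --pt "0 0 -48 0" --pt "0 0 -78 0" --pt "0 0 -110 0" --pt "0 0 -142 0" --pt "0 0 -174 0" --pt "0 0 -204 0" --pt "0 0 -230 0" --pt "0 0 -250 0" --pt "0 0 -262 0" --pt "0 0 -265 0"

```text
t: 10.1
position: [0.4778, -0.181, 0.0958]
eef_rot: [-0.002, 0.95, 0.312, -0.003]
wrist_force: [-1.0, 0.4, -1.7]
finger_gap: 0.0661
finger_force: 3.0
```

Emit:
jog_arm --pt "0 0 -5 0" --pt "0 0 -10 0" --pt "0 0 -15 0" --pt "0 0 -20 0" --pt "0 0 -25 0" --pt "0 0 -30 0" --pt "0 0 -34 0" --pt "0 0 -38 0" --pt "0 0 -38 0"

```text
t: 10.85
position: [0.4812, -0.1821, 0.0613]
eef_rot: [0.0, 0.95, 0.312, 0.0]
wrist_force: [0.4, -0.2, -1.8]
finger_gap: 0.0659
finger_force: 3.0
```

Run:
```python
from h import *
S,c1=snap("scene","s7");D,c2=snap("side","d7")
st=manip.get_state();p=st["position"];print(st["t"],p,st["wrist_force"])
x,y=map(int,proj(c1,p));print(x,y)
g=cv2.cvtColor(S,cv2.COLOR_RGB2GRAY)
print(np.c_[np.arange(y-26,y+40,2),g[y-26:y+40:2,x-20:x+24:4]])
for h in(.08,0):print(h,[round(k) for dx in(-.033,.033) for k in proj(c1,[p[0]+dx*.81,p[1]+dx*.587,h])])
```

```text
10.95 [ 0.48059852 -0.18212639  0.06136004] [-0.05210967 -0.39227768 -0.58082382]
376 250
[[224  49  22  20  64  75  81  81  99  98  67  46]
 [226  61  21  19 229 232 231 231 233 230 178  31]
 [228 106  27  36 237 236 237 237 237 237 162  29]
 [230 231  98  86 237 237 236 237 236 232 148  36]
 [232 237 117  83 238 237 234 232 231 227 117  33]
 [234 236 152  48 129 128 117 108 119 117 104  34]
 [236 236 177  37  77  75  75 109 131  70  64  41]
 [238 236 185  35  76  77  77 124 130  73  51  59]
 [240 236 194  36  71  76  76 120 130  71  24  75]
 [242 236 211  34  72  77  75 132 131  72  24  94]
 [244 237 209  35  80  76  75 120 120  75  32 169]
 [246 236 194  33  79  77  77  74  75  74  39 191]
 [248 236 194  35  77  77  76  76  76  68  47 193]
 [250 236 219  36  96 103  97 109 102  74  51 195]
 [252 236 234  33 132 139 137 137 133 115  94 205]
 [254 236 236  33 112 115 112 107 100  98 119 228]
 [256 235 236  49  63  61  56  57  56  56 133 229]
 [258 211 216  54  51  39  39  45  44  43 169 230]
 [260 125 124  46  49  49  49  48  50  49 177 229]
 [262 126 126  54  49  49  48  49  50  51 135 228]
 [264 126 126  56  49  47  49  50  50  49 124 229]
 [266 125 126  71  49  49  49  49  48  48 122 227]
 [268 125 126  82  49  50  48  50  49  49 124 227]
 [270 124 126  79  64  62  60  69  68  60 125 206]
 [272 126 124 108 104  98  97 108 103 103 126 199]
 [274 129 126 125 125 126 126 126 124 129 128 156]
 [276 224 124 125 126 128 129 128 161 221 224 223]
 [278 230 193 201 202 223 224 222 227 229 228 229]
 [280 228 230 229 229 229 228 228 229 228 228 232]
 [282 228 229 229 229 229 228 228 229 229 228 236]
 [284 229 228 228 228 229 228 229 228 228 228 235]
 [286 229 229 229 228 229 228 229 228 228 228 235]
 [288 228 229 228 228 228 228 228 228 228 228 235]]
0.08 [379, 252, 375, 237]
0 [377, 279, 374, 264]
```

Emit:
jog_arm --pt "0 0 -4 0" --pt "0 0 -8 0" --pt "0 0 -12 0" --pt "0 0 -16 0" --pt "0 0 -18 0" --pt "0 0 -18 0"

```text
t: 11.45
position: [0.4807, -0.1821, 0.043]
eef_rot: [-0.0, 0.95, 0.312, -0.0]
wrist_force: [-0.2, -0.3, -1.2]
finger_gap: 0.0662
finger_force: 3.0
```

```bash
cat > chk.py <<'E'
from h import *
import sys
S,c1=snap("scene","s"+sys.argv[1])
st=manip.get_state();p=st["position"];print(st["t"],p,st["wrist_force"])
x,y=map(int,proj(c1,p));print(x,y)
g=cv2.cvtColor(S,cv2.COLOR_RGB2GRAY)
print(np.c_[np.arange(y-26,y+36,2),g[y-26:y+36:2,x-20:x+24:6]])
G=p+[0,0,.019];u_=np.array([.81,.587,0]);z=np.array([0,0,1])
for f in (45,60,75,90):
    r=np.radians(f);a=np.cos(r)*u_-np.sin(r)*z;b=np.sin(r)*u_+np.cos(r)*z
    print(f,[(n,round(proj(c1,G+s*a+q*b)[1],1)) for n,s,q in(("cl_bot",-.006,-.033),("cl_top",-.006,.033),("m_bot",.074,-.033))], (G+.074*a-.033*b)[2])
E
python3 chk.py 8
```

```text
11.5 [ 0.48048472 -0.18218313  0.04309462] [ 0.1981247   0.21940925 -1.42613192]
376 257
[[231  40  22  72  83  99 116  90  23]
 [233  48  23 126 135 128 120 164  23]
 [235 117  23  71  73  66  71 137  64]
 [237 233  34  78  74  81  98  90 123]
 [239 237  35  75  74  83 103  32 173]
 [241 237  34  72  74  90 105  22 141]
 [243 237  36  71  76  90 109  26 153]
 [245 237  36  75  75  81 101  28 233]
 [247 237  43  76  74  74  74  39 229]
 [249 237  44  77  72  74  75  49 230]
 [251 236  42  94  93 111 101  52 230]
 [253 236  39 105 100  93  80  46 230]
 [255 237  51  63  59  58  54  43 230]
 [257 235  55  56  43  46  39  38 229]
 [259 150  60  49  49  50  50 111 230]
 [261 125 101  52  50  51  49 133 229]
 [263 126 113  50  48  49  50 124 229]
 [265 125 119  50  49  50  50 124 230]
 [267 125 123  47  49  49  50 124 230]
 [269 125 123  51  52  55  51 125 227]
 [271 125 124  86  80  83  84 126 206]
 [273 127 125 120 122 120 123 123 199]
 [275 129 128 127 128 128 129 167 172]
 [277 224 216 206 223 224 224 231 227]
 [279 229 230 230 229 229 229 228 233]
 [281 229 229 229 229 229 229 229 234]
 [283 229 229 229 229 229 228 229 235]
 [285 229 229 229 229 229 229 229 236]
 [287 229 229 228 229 229 229 229 236]
 [289 228 228 229 228 229 228 229 236]
 [291 229 229 229 229 228 229 234 235]]
45 [('cl_bot', np.float64(263.5)), ('cl_top', np.float64(237.1)), ('m_bot', np.float64(268.7))] -0.013565804112954678
60 [('cl_bot', np.float64(261.9)), ('cl_top', np.float64(237.7)), ('m_bot', np.float64(275.0))] -0.018491258406042547
75 [('cl_bot', np.float64(259.4)), ('cl_top', np.float64(239.2)), ('m_bot', np.float64(279.9))] -0.017924918159768335
90 [('cl_bot', np.float64(256.3)), ('cl_top', np.float64(241.4)), ('m_bot', np.float64(283.0))] -0.011905378525994091
```

The cover rests on its mouth edge at about 68 deg and the pads slid down along it. Its centre of mass is past the edge, so opening lets it drop upright.

Emit:
jog_arm --pt "0 0 0 0" --pt "0 0 0 0" --pt "0 0 0 0" --pt "0 0 0 0" --pt "0 0 0 0" --pt "0 0 0 0" --pt "0 0 0 0" --jaw 1

```text
t: 12.08
position: [0.4809, -0.1821, 0.0437]
eef_rot: [0.0, 0.95, 0.312, 0.0]
wrist_force: [-0.0, 0.2, 0.3]
finger_gap: 0.0877
finger_force: 0.0
```

```bash
python3 chk.py 9
```

```text
12.1333 [ 0.48086625 -0.18208225  0.04367654] [ 0.40120753 -0.38066424 -0.08793271]
376 256
[[230  24  63  58  68  75 105  82  63]
 [232  21 141 139 168 164 207 232  44]
 [234  21 179 119 134 119 126 237  37]
 [236  48 171  66 109 119 116 238  32]
 [238  72 170  64  63  75  74 225  32]
 [240  93 168  62  63  82  83 131  30]
 [242 115 165  63  62 106 117 230  30]
 [244 126 165  65  63 103 118 229  31]
 [246 173 144  67  67  93 102 229  31]
 [248 178 132  54  56  59  63 228  31]
 [250 176 135  50  49  53  50 229  34]
 [252 177 133  55  53  55  57 229  44]
 [254 176 131  55  54  60  59 229  46]
 [256 169 103  54  56  61  58 229  58]
 [258 117  74  55  55  60  57 231  85]
 [260 119  77  55  55  60  56 214 222]
 [262 126  94  54  56  57  54 125 230]
 [264 126 108  56  57  58  53 126 230]
 [266 126 108  54  54  56  53 126 230]
 [268 126 120  56  54  55  56 126 230]
 [270 125 122  84  79  88  85 126 222]
 [272 126 124  98  94 102  97 126 200]
 [274 125 128 129 129 131 126 125 187]
 [276 168 221 223 224 223 167 168 203]
 [278 231 230 229 230 229 230 231 231]
 [280 229 229 229 229 229 229 229 234]
 [282 229 229 229 229 229 230 229 234]
 [284 229 229 229 229 229 230 229 236]
 [286 229 229 229 229 229 229 229 236]
 [288 228 228 228 228 228 229 228 235]
 [290 229 229 229 229 229 229 231 235]]
45 [('cl_bot', np.float64(263.2)), ('cl_top', np.float64(236.8)), ('m_bot', np.float64(268.5))] -0.012983880900409268
60 [('cl_bot', np.float64(261.6)), ('cl_top', np.float64(237.5)), ('m_bot', np.float64(274.8))] -0.017909335193497137
75 [('cl_bot', np.float64(259.1)), ('cl_top', np.float64(239.0)), ('m_bot', np.float64(279.6))] -0.017342994947222926
90 [('cl_bot', np.float64(256.0)), ('cl_top', np.float64(241.2)), ('m_bot', np.float64(282.7))] -0.011323455313448682
```

Near face now spans rows 247–271 with the top face above it, so the cover stands upright. I'm rising to measure it and the base.

Emit:
jog_arm --pt "0 0 30 0" --pt "0 0 70 0" --pt "0 0 110 0" --pt "10 20 150 -7" --pt "15 50 190 -14" --pt "20 80 210 -21" --pt "25 110 215 -28" --pt "30 140 215 -35" --pt "30 150 215 -36" --pt "30 150 215 -36"

```text
t: 12.97
position: [0.511, -0.0281, 0.2592]
eef_rot: [-0.0, 1.0, 0.005, 0.001]
wrist_force: [0.2, -0.6, -0.1]
finger_gap: 0.0875
finger_force: 0.0
```

Run:
```python
from h import *
import pickle
c=cal("wrist");im,_=snap("wrist","w10");pickle.dump((im,c),open("w10.pkl","wb"))
print(manip.get_state()["position"],proj(c,(.5,-.16,.08)),proj(c,(.553,.072,.058)))
```

```text
[ 0.51075283 -0.03081614  0.25875717] (np.float64(453.03489122341324), np.float64(187.72132545798652)) (np.float64(228.56231579956466), np.float64(130.6160772543907))
```

View pics/w10.png

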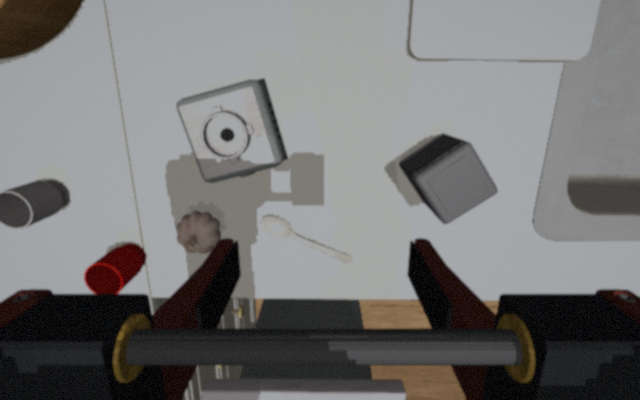

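Wrist view: the base ring is at (227,134), with plate corners (181,103), (257,82), (281,160), (206,181). The cover stands upright with top corners (413,183), (463,141), (497,187), (446,222). The steel cup is at (15,208) and the red one at (115,270). Moving on to see the base again from elsewhere, and the cup.

Emit:
jog_arm --pt "0 40 0 0" --pt "0 80 0 0" --pt "0 120 0 0" --pt "-5 160 0 0" --pt "-10 200 0 0" --pt "-10 225 0 0" --pt "-10 230 0 0" --pt "-10 230 0 0" --jaw 0.72

```text
t: 13.68
position: [0.5009, 0.1982, 0.2582]
eef_rot: [0.0, 1.0, 0.004, -0.0]
wrist_force: [0.9, -0.7, 0.5]
finger_gap: 0.0633
finger_force: 0.0
```

Run:
```python
from h import *
import pickle
np.set_printoptions(precision=4,suppress=True)
i1,c1=pickle.load(open("w10.pkl","rb"))
q=np.array([onz(c1,*p,.08) for p in [(413,183),(463,141),(497,187),(446,222)]]);print(q,q.mean(0),[np.linalg.norm(q[i]-q[i-1]) for i in range(4)],[np.degrees(np.arctan2(*(q[i]-q[i-1])[1::-1])) for i in range(4)])
q=np.array([onz(c1,*p,.058) for p in [(181,103),(257,82),(281,160),(206,181)]]);print(q,q.mean(0),[np.linalg.norm(q[i]-q[i-1]) for i in range(4)],[np.degrees(np.arctan2(*(q[i]-q[i-1])[1::-1])) for i in range(4)])
c=cal("wrist");im,_=snap("wrist","w11");pickle.dump((im,c),open("w11.pkl","wb"))
print(manip.get_state()["position"])
B=cv2.cvtColor(im,cv2.COLOR_RGB2BGR)
def cr(im,p,r=65):
    x,y=map(int,p);x=max(x,r);y=max(y,r);print(x-r,y-r);return cv2.resize(im[y-r:y+r,x-r:x+r],(390,390),interpolation=3)
cv2.imwrite("pics/c11.png",np.hstack([cr(B,proj(c,(.553,.072,.058))),cr(B,proj(c,(.467,.312,.066)))]))
```

```text
[[ 0.5046 -0.1185  0.08  ]
 [ 0.5477 -0.164   0.08  ]
 [ 0.5012 -0.2049  0.08  ]
 [ 0.4624 -0.1571  0.08  ]] [ 0.504  -0.1612  0.08  ] [np.float64(0.05713476731680993), np.float64(0.06267971910042518), np.float64(0.06189026077144404), np.float64(0.06158411485938388)] [np.float64(42.495118032710295), np.float64(-46.53119185992283), np.float64(-138.6126554477826), np.float64(129.07045541681117)]
[[0.5801 0.1183 0.058 ]
 [0.6011 0.0402 0.058 ]
 [0.5227 0.0183 0.058 ]
 [0.4988 0.1003 0.058 ]] [0.5507 0.0693 0.058 ] [np.float64(0.08330183552013334), np.float64(0.08087057716741897), np.float64(0.08143005389410804), np.float64(0.08539714842445202)] [np.float64(12.479479361629007), np.float64(-74.95100837044316), np.float64(-164.40693751278448), np.float64(106.25118976051418)]
[0.5013 0.1962 0.2581]
382 57
153 137
```

View pics/c11.png

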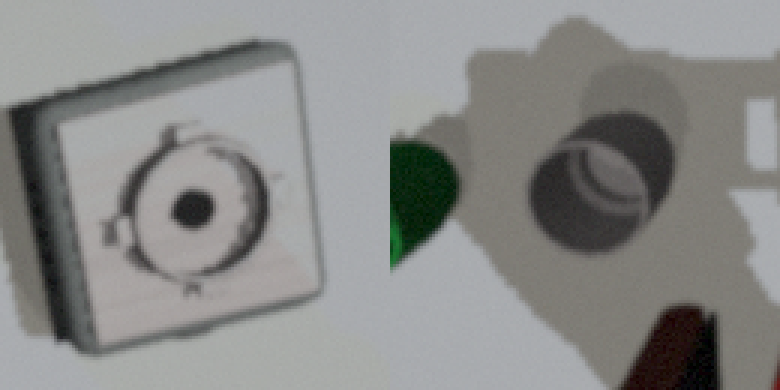

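Left crop: base spot at (193,209), plate corners (58,122), (293,60), (325,290), (97,345). Right crop: the steel cup's rim is centred at (590,194), with the green cup at the left edge. Next I compute centres from both views.

Run:
```python
from h import *
import pickle
np.set_printoptions(precision=4,suppress=True)
i1,c1=pickle.load(open("w10.pkl","rb"));i2,c2=pickle.load(open("w11.pkl","rb"))
def spot(i,x,y,r=10):
    g=cv2.cvtColor(i,cv2.COLOR_RGB2GRAY)[y-r:y+r+1,x-r:x+r+1];m=cv2.moments((g<90).astype(np.uint8));print(m["m00"]);return x-r+m["m10"]/m["m00"],y-r+m["m01"]/m["m00"]
a,b=spot(i1,227,134),spot(i2,446,127);print(a,b,tri(c1,a,c2,b),onz(c1,*a,.058),onz(c2,*b,.058))
q=np.array([onz(c2,382+x/3,57+y/3,.058) for x,y in [(58,122),(293,60),(325,290),(97,345)]]);print(q.mean(0),[np.linalg.norm(q[i]-q[i-1]) for i in range(4)],[np.degrees(np.arctan2(*(q[i]-q[i-1])[1::-1])) for i in range(4)])
l=np.array([onz(c2,382+x/3,57+y/3,.0665) for x,y in [(180,130),(112,232),(192,290),(278,178)]]);print("lugs",l.mean(0),l)
for z in(0.06,.066):print(onz(c2,153+200/3,137+194/3,z), onz(c1,15,205,z))
# crude cup height: triangulate rim centre, side view
print(tri(cal("side"),(242,268),c2,(153+200/3,137+194/3)))
```

```text
123.0
132.0
(226.8048780487805, 134.5121951219512) (446.00757575757575, 126.4090909090909) (array([0.5491, 0.0736, 0.0599]), np.float64(0.0001228207966944854)) [0.549  0.0741 0.058 ] [0.5489 0.0729 0.058 ]
[0.5489 0.0727 0.058 ] [np.float64(0.07887156020430763), np.float64(0.07877829427819036), np.float64(0.07936028973639289), np.float64(0.08121217005326975)] [np.float64(14.444808222124147), np.float64(-75.13446363062363), np.float64(-163.79626772296), np.float64(104.53450243106028)]
lugs [0.5496 0.0765 0.0665] [[0.5749 0.0827 0.0665]
 [0.5416 0.1021 0.0665]
 [0.5221 0.0728 0.0665]
 [0.5598 0.0484 0.0665]]
[0.4663 0.3126 0.06  ] [0.4698 0.3128 0.06  ]
[0.4682 0.3107 0.066 ] [0.4718 0.3071 0.066 ]
(array([0.467 , 0.3101, 0.0638]), np.float64(0.002600139446867589))
```

Seat at (0.549,0.073), height about 0.059, base yaw about 15 deg; cup at (0.468,0.3105), rim about 0.065. Descending onto the cup.

Emit:
jog_arm --pt "-10 35 -20 0" --pt "-20 70 -45 0" --pt "-30 100 -80 0" --pt "-33 112 -115 0" --pt "-33 112 -150 0" --pt "-33 112 -180 0" --pt "-33 112 -205 0" --pt "-33 112 -222 0" --pt "-33 112 -230 0" --pt "-33 112 -230 0" --pt "-33 112 -230 0"

```text
t: 14.65
position: [0.469, 0.3085, 0.029]
eef_rot: [0.0, 1.0, 0.002, 0.0]
wrist_force: [-0.9, -0.0, 0.3]
finger_gap: 0.0634
finger_force: 0.0
```

Emit:
jog_arm --pt "0 0 0 0" --pt "0 0 0 0" --pt "0 0 0 0" --pt "0 0 0 0" --pt "0 0 0 0" --pt "0 0 0 0" --pt "0 0 0 0" --jaw 0.4 --newtons 15

```text
t: 15.23
position: [0.4687, 0.3106, 0.0296]
eef_rot: [-0.001, 1.0, 0.003, 0.001]
wrist_force: [0.4, 0.4, 6.4]
finger_gap: 0.0437
finger_force: 15.0
```

Emit:
jog_arm --pt "0 0 8 0" --pt "0 0 25 0" --pt "0 0 50 0" --pt "0 0 80 0" --pt "0 0 105 0" --pt "0 0 120 0" --pt "0 0 125 0" --pt "0 0 125 0"

```text
t: 15.9
position: [0.4682, 0.3101, 0.1549]
eef_rot: [-0.0, 1.0, 0.003, 0.001]
wrist_force: [-0.2, -0.2, -1.2]
finger_gap: 0.0437
finger_force: 15.0
```

Run:
```python
from h import *
import pickle
np.set_printoptions(precision=4,suppress=True)
c=cal("wrist");im,_=snap("wrist","w12");s=manip.get_state();p=s["position"];print(s["t"],p,s["eef_rot"])
rim=p+[0,0,.038];x,y=proj(c,rim);print("pred rim centre px",x,y)
g=cv2.cvtColor(im,cv2.COLOR_RGB2GRAY);x,y=int(x),int(y)
print(np.arange(x-6,x+7,6));print(np.c_[np.arange(y-45,y+45,2),g[y-45:y+45:2,x-6:x+7:6]].T)
print(np.c_[np.arange(x-60,x+60,3),g[y,x-60:x+60:3]].T)
for d in(-.0225,.0225):print("x edge",d,proj(c,rim+[d,0,0]))
```

```text
15.95 [0.4677 0.3095 0.1535] [0.0002 1.     0.0027 0.    ]
pred rim centre px 327.0802206523731 295.74562878074175
[321 327 333]
[[250 252 254 256 258 260 262 264 266 268 270 272 274 276 278 280 282 284
  286 288 290 292 294 296 298 300 302 304 306 308 310 312 314 316 318 320
  322 324 326 328 330 332 334 336 338]
 [ 55  70  97  95  97 101  99 102 101  83  61  60  59  67  90  93  95  93
   75  57  58  63  58  57  57  61  58  60  57  59  58  54  61  59  61  62
   54  57  58  43  27  23  27  37  39]
 [ 60  64  95  96 103  99  99 102 102  73  61  63  62  74  88  96  96  91
   66  57  58  59  59  58  56  60  62  58  59  62  59  58  62  60  57  60
   53  59  56  49  33  25  33  54  55]
 [ 54  62  90  97  99 101 102  99  72  60  60  60  72  86  91  92  92  77
   60  60  56  61  64  59  63  60  61  60  57  59  61  58  58  61  62  57
   60  62  57  49  36  29  37  54  58]]
[[267 270 273 276 279 282 285 288 291 294 297 300 303 306 309 312 315 318
  321 324 327 330 333 336 339 342 345 348 351 354 357 360 363 366 369 372
  375 378 381 384]
 [  1  20  94  68  45  45  49  49  52  54  48  51  55  55  54  60  57  53
   59  55  58  56  62  59  61  58  57  63  61  59  57  55  58  55  55  70
   90  12   5  18]]
x edge -0.0225 (np.float64(326.6735346235763), np.float64(340.6497259084301))
x edge 0.0225 (np.float64(327.52618415670565), np.float64(246.50472278453617))
```

Run:
```python
import cv2
im=cv2.imread("pics/w12.png");print(im[228:258,321:336:6].tolist())
```

```text
[[[54, 54, 57], [56, 58, 59], [53, 53, 54]], [[56, 59, 60], [56, 55, 55], [60, 58, 60]], [[57, 59, 59], [54, 53, 52], [51, 50, 54]], [[56, 55, 58], [55, 55, 58], [47, 46, 50]], [[55, 53, 57], [60, 57, 59], [54, 56, 59]], [[50, 53, 58], [60, 58, 61], [55, 54, 56]], [[54, 55, 58], [54, 54, 57], [55, 58, 62]], [[57, 59, 59], [56, 55, 56], [52, 55, 57]], [[51, 54, 55], [57, 56, 58], [55, 56, 60]], [[52, 52, 57], [56, 55, 57], [56, 58, 59]], [[56, 57, 56], [54, 56, 56], [52, 50, 55]], [[59, 58, 61], [52, 51, 52], [54, 55, 59]], [[50, 53, 56], [59, 58, 62], [54, 55, 57]], [[57, 57, 59], [56, 57, 60], [57, 58, 61]], [[51, 53, 58], [54, 54, 56], [52, 51, 55]], [[55, 54, 56], [59, 58, 63], [55, 53, 58]], [[55, 55, 55], [53, 54, 55], [53, 51, 54]], [[51, 54, 57], [53, 54, 59], [58, 58, 59]], [[55, 57, 58], [57, 59, 60], [53, 56, 58]], [[52, 54, 55], [56, 55, 56], [59, 58, 59]], [[57, 58, 57], [55, 55, 58], [55, 54, 56]], [[53, 53, 55], [54, 57, 58], [52, 53, 53]], [[54, 55, 55], [58, 61, 60], [53, 53, 56]], [[56, 60, 59], [59, 59, 61], [56, 57, 58]], [[70, 69, 73], [65, 63, 65], [61, 63, 62]], [[85, 87, 90], [81, 79, 83], [73, 73, 73]], [[97, 96, 100], [93, 94, 98], [89, 89, 93]], [[95, 96, 99], [95, 96, 99], [94, 94, 96]], [[95, 93, 98], [94, 95, 99], [96, 96, 98]], [[92, 91, 97], [96, 98, 100], [94, 94, 98]]]
```

The grip width of 43.7 mm fits the cup. Its x agrees with two views to about 1 mm, so I'm carrying it over the ring.

Emit:
jog_arm --pt "7 -20 0 0" --pt "18 -54 0 0" --pt "31 -90 0 0" --pt "44 -128 0 0" --pt "57 -166 0 0" --pt "68 -200 0 0" --pt "76 -222 0 0" --pt "80 -234 0 0" --pt "81 -237 0 0" --pt "81 -237 -20 0" --pt "81 -237 -35 0" --pt "81 -237 -42 0"

```text
t: 16.95
position: [0.5468, 0.0749, 0.1094]
eef_rot: [-0.0, 1.0, 0.004, -0.002]
wrist_force: [-0.7, -0.1, -0.8]
finger_gap: 0.044
finger_force: 15.0
```

Run:
```python
from h import *
np.set_printoptions(precision=4,suppress=True)
P=[]
for n in("side","scene","wrist"): snap(n,"p1"+n);P.append(manip.get_state()["position"])
P=np.array(P);print(P,P.mean(0))
```

```text
[[0.5465 0.0747 0.1088]
 [0.5471 0.0746 0.1101]
 [0.548  0.0745 0.1112]] [0.5472 0.0746 0.11  ]
```

Emit:
jog_arm --pt "1 -1 0 0" --pt "1 -1 -4 0" --pt "1 -1 -8 0" --pt "1 -1 -11 0" --pt "1 -1 -14 0" --pt "1 -1 -17 0" --pt "1 -1 -19 0" --pt "1 -1 -19 0"

```text
t: 17.77
position: [0.5497, 0.0718, 0.0922]
eef_rot: [0.0, 1.0, 0.003, -0.0]
wrist_force: [0.2, -0.1, -1.1]
finger_gap: 0.0436
finger_force: 15.0
```

No contact force with the foot 9 mm into the ring. Lowering the rest and letting go.

Emit:
jog_arm --pt "0 0 -2 0" --pt "0 0 -4 0" --pt "0 0 -5 0" --pt "0 0 -5 0"

```text
t: 18.1
position: [0.5502, 0.072, 0.0878]
eef_rot: [-0.0, 1.0, 0.003, 0.0]
wrist_force: [0.7, 0.6, -0.8]
finger_gap: 0.0442
finger_force: 15.0
```

Emit:
jog_arm --pt "0 0 0 0" --pt "0 0 0 0" --pt "0 0 0 0" --pt "0 0 0 0" --pt "0 0 0 0" --jaw 0.75

```text
t: 18.52
position: [0.5499, 0.0719, 0.0877]
eef_rot: [0.0, 1.0, 0.003, 0.0]
wrist_force: [0.1, -0.1, 0.8]
finger_gap: 0.0656
finger_force: 0.0
```

Emit:
jog_arm --pt "0 0 20 0" --pt "0 0 55 0" --pt "0 0 95 0" --pt "-5 -30 135 0" --pt "-15 -65 160 0" --pt "-25 -100 170 0" --pt "-35 -135 170 0" --pt "-40 -150 170 0" --pt "-40 -150 170 0" --pt "-40 -150 170 0" --jaw 1

```text
t: 19.35
position: [0.5096, -0.0789, 0.2578]
eef_rot: [0.0, 1.0, 0.001, 0.0]
wrist_force: [0.1, 0.7, -0.4]
finger_gap: 0.0877
finger_force: 0.0
```

Run:
```python
from h import *
import pickle
np.set_printoptions(precision=4,suppress=True)
c=cal("wrist");im,_=snap("wrist","w13");pickle.dump((im,c),open("w13.pkl","wb"))
s=manip.get_state();print(s["t"],s["position"],s["eef_rot"])
g=cv2.cvtColor(im,cv2.COLOR_RGB2GRAY)
for n,z0,x0 in(("cover",.08,(.504,-.161)),("cup",.124,(.549,.0733))):
    x,y=map(int,proj(c,(*x0,z0)));print(n,x,y);print(g[max(y-48,0):y+48:4,max(0,x-48):x+52:4])
```

```text
19.4 [ 0.5099 -0.0773  0.2577] [-0.0003  1.      0.0028  0.0001]
cover 405 181
[[168 169 170 166 169 168 168 168 144 134  64  45  95 156 169 167 169 169
  167 167 169 168 168 170 166]
 [168 167 169 168 167 163 138 112  94  46  31  30  29  38  96 159 168 169
  169 170 167 167 169 170 169]
 [167 168 167 169 164 116 108  71  34  30  34  28  32  54  69  89 144 169
  170 170 169 168 167 168 168]
 [168 170 170 139 109  98  45  35  31  26  37  37  63  80 101 115  98 166
  167 169 169 170 169 168 168]
 [170 163 122 108  79  42  33  24  27  32  44  65  92 109 115 118 109 118
  167 167 168 169 168 167 168]
 [145 114 103  62  33  31  26  33  26  52  72  99 113 116 109 107 113 105
  151 169 170 168 170 167 169]
 [110  91  41  34  29  28  27  41  60  86 108 113 111 111 114 111 114 112
   98 168 169 169 168 169 168]
 [ 93  36  34  32  33  29  47  69  93 112 115 113 112 114 114 112 110 113
  107 128 168 167 168 170 169]
 [100  35  33  27  48  54  80  95 104 111 108 113 114 114 114 112 115 109
  113  98 158 169 168 169 169]
 [108  66  35  47  72  87 100 104  98 112 113 113 112 113 111 114 115 111
  
[... 3332 characters left out ...]
63 115  63  65  60  62  61  60  81 133
   64 101 121 109 109 115 115]
 [167 168 166 169 168 168 168 167 169 169 153 120  88  76  92 132 126 109
  113 113 113 115 113 112 113]
 [168 168 169 169 167 167 167 165 169 169 169 169 165 163 148 111 109 111
  110 113 114 110 102  86  75]
 [167 166 167 167 169 167 168 167 167 169 170 169 168 167 140 112 106 109
  105  96  80  69  66  65  69]
 [166 170 166 167 166 169 170 167 167 168 169 168 169 168 164 103  83  75
   69  65  71 100 115 123 124]
 [167 168 167 168 168 168 167 167 169 169 166 168 167 168 168 160 140 113
  108 123 120 125 121 123 123]
 [167 167 167 167 169 166 167 168 168 167 168 169 170 168 168 168 170 160
  123 121 125 124 124 122 124]]
```

The cup's rim sits within about 1 mm of the seat. The cover's edges put its centre at (0.504,-0.1625) and its yaw at about 36 deg. Now gripping the cover square.

Emit:
jog_arm --pt "-1 -20 -5 7" --pt "-3 -45 -20 14" --pt "-5 -70 -45 21" --pt "-6 -84 -75 28" --pt "-6 -84 -110 35" --pt "-6 -84 -145 36" --pt "-6 -84 -178 36" --pt "-6 -84 -202 36" --pt "-6 -84 -216 36" --pt "-6 -84 -216 36" --pt "-6 -84 -216 36"

```text
t: 20.32
position: [0.5042, -0.16, 0.0411]
eef_rot: [-0.001, 0.95, 0.313, -0.0]
wrist_force: [0.6, 1.0, -0.4]
finger_gap: 0.0879
finger_force: 0.0
```

Emit:
jog_arm --pt "0 0 0 0" --pt "0 0 0 0" --pt "0 0 0 0" --pt "0 0 0 0" --pt "0 0 0 0" --pt "0 0 0 0" --pt "0 0 0 0" --jaw 0.6 --newtons 20

```text
t: 20.9
position: [0.5049, -0.1624, 0.0428]
eef_rot: [0.001, 0.95, 0.311, 0.001]
wrist_force: [0.1, -0.5, 6.4]
finger_gap: 0.0658
finger_force: 20.0
```

Emit:
jog_arm --pt "0 0 8 0" --pt "0 0 30 0" --pt "0 0 60 4" --pt "0 0 95 10" --pt "0 0 125 17" --pt "0 0 150 22" --pt "0 0 160 24" --pt "0 0 160 24" --pt "0 0 160 24"

```text
t: 21.65
position: [0.5035, -0.1623, 0.2019]
eef_rot: [0.0, 0.865, 0.502, -0.0]
wrist_force: [-0.5, 0.4, -2.2]
finger_gap: 0.0659
finger_force: 20.0
```

Run:
```python
from h import *
np.set_printoptions(precision=4,suppress=True,linewidth=200)
c=cal("wrist");im,_=snap("wrist","w14")
s=manip.get_state();p=s["position"];print(s["t"],p,np.degrees(2*np.arctan2(s["eef_rot"][2],s["eef_rot"][1])),s["finger_gap"])
g=cv2.cvtColor(im,cv2.COLOR_RGB2GRAY)
tx=np.radians(60);ux=np.array([np.cos(tx),np.sin(tx),0])
top=p+[0,0,.039-.003]
for d in(-.033,.033):print(d,proj(c,top+d*ux))
print(np.c_[np.arange(190,360,4),g[190:360:4,300:341:10]].T)
```

```text
21.7 [ 0.5029 -0.1621  0.2009] 60.21593862848096 0.06611605775354018
-0.033 (np.float64(325.8978342105508), np.float64(359.4723989634001))
0.033 (np.float64(326.7707770739528), np.float64(223.0619473306679))
[[190 194 198 202 206 210 214 218 222 226 230 234 238 242 246 250 254 258 262 266 270 274 278 282 286 290 294 298 302 306 310 314 318 322 326 330 334 338 342 346 350 354 358]
 [ 38  41  39  37  44  44  41  33  67  55  63  65  67  67  72  66  71  70  67  67  70  69  67  71  72  70  66  68  67  70  69  68  67  70  63  35  34  45  50  52  52  59  52]
 [ 42  36  40  40  43  41  45  36  63  52  64  68  67  67  70  68  70  70  66  71  69  65  68  68  71  70  73  68  61  69  67  68  70  95  72  35  34  49  46  52  58  58  60]
 [ 45  40  42  45  39  40  41  40  61  54  61  69  69  70  72  69  68  69  69  66  68  68  69  71  70  70  73  66  69  70  66  69  72  84  67  34  39  50  47  57  55  57  60]
 [ 46  43  41  42  38  41  41  38  67  53  61  67  70  71  71  73  67  69  67  70  69  68  68  68  70  67  70  66  66  68  70  64  68  68  68  36  40  48  48  55  53  56  57]
 [ 39  37  40  37  41  38  40  36  63  56  61  65  65  68  71  69  68  70  68  68  69  71  67  68  69  66  68  67  73  71  70  68  68  67  66  29  37  53  51  50  58  59  55]]
```

The far edge leaves about 1 mm of doubt along the ungripped axis. Setting the cover down and regripping it a quarter turn on will centre both axes. First I check the last joint.

Emit:
jog_arm --pt "0 0 -20 0" --pt "0 0 -55 0" --pt "0 0 -90 0" --pt "0 0 -120 0" --pt "0 0 -142 0" --pt "0 0 -154 0" --pt "0 0 -158 0" --pt "0 0 -159 0" --pt "0 0 -160 0" --pt "0 0 -160 0"

```text
t: 22.53
position: [0.5037, -0.1618, 0.0417]
eef_rot: [-0.0, 0.865, 0.502, -0.0]
wrist_force: [0.3, 0.4, -1.1]
finger_gap: 0.0658
finger_force: 20.0
```

```bash
python3 -c "
from h import *
s=manip.get_state();print(s['joint_pos'],s['position'],s['wrist_force'])"
```

```text
[ 0.58810284  0.53953896 -0.49652338  2.0147889   0.39861654  0.68220575
 -0.68137816] [ 0.50374908 -0.16179978  0.04168162] [ 0.30962362  0.35161628 -1.06402828]
```

Emit:
jog_arm --pt "0 0 0 0" --pt "0 0 0 0" --pt "0 0 0 0" --pt "0 0 0 0" --pt "0 0 0 0" --pt "0 0 20 0" --pt "0 0 45 0" --pt "0 0 60 -6" --pt "0 0 60 -13" --pt "0 0 60 -20" --pt "0 0 60 -27" --pt "0 0 60 -34" --jaw 1

```text
t: 23.53
position: [0.5039, -0.1621, 0.1019]
eef_rot: [0.0, 0.974, 0.225, 0.0]
wrist_force: [0.5, -0.2, 0.0]
finger_gap: 0.088
finger_force: 0.0
```

Emit:
jog_arm --pt "0 0 0 -7" --pt "0 0 0 -14" --pt "0 0 0 -21" --pt "0 0 0 -28" --pt "0 0 0 -35" --pt "0 0 0 -42" --pt "0 0 0 -49" --pt "0 0 0 -56" --pt "0 0 0 -56" --pt "0 0 0 -56"

```text
t: 24.37
position: [0.5039, -0.1619, 0.1017]
eef_rot: [0.0, 0.967, -0.254, 0.0]
wrist_force: [0.3, 0.1, 0.6]
finger_gap: 0.0882
finger_force: 0.0
```

Emit:
jog_arm --pt "0 0 -15 0" --pt "0 0 -35 0" --pt "0 0 -52 0" --pt "0 0 -60 0" --pt "0 0 -60 0" --pt "0 0 -60 0"

```text
t: 24.87
position: [0.5039, -0.1621, 0.0417]
eef_rot: [-0.0, 0.967, -0.256, -0.0]
wrist_force: [0.1, 0.4, -0.5]
finger_gap: 0.0881
finger_force: 0.0
```

Emit:
jog_arm --pt "0 0 0 0" --pt "0 0 0 0" --pt "0 0 0 0" --pt "0 0 0 0" --pt "0 0 0 0" --pt "0 0 0 0" --pt "0 0 0 0" --jaw 0.6 --newtons 20

```text
t: 25.45
position: [0.5043, -0.1624, 0.0424]
eef_rot: [0.0, 0.967, -0.256, 0.001]
wrist_force: [-2.2, -1.0, 6.6]
finger_gap: 0.0659
finger_force: 20.0
```

Both axes are now centred, with tool yaw -29.6 deg, which puts the cover at 45 deg to the base. Carrying it over.

Emit:
jog_arm --pt "0 0 15 0" --pt "0 0 45 0" --pt "0 0 80 0" --pt "0 0 115 0" --pt "0 0 145 0" --pt "0 0 160 0" --pt "2 10 165 0" --pt "7 35 165 0" --pt "13 68 165 0" --pt "20 105 165 0" --pt "27 142 165 0" --pt "34 178 165 0"

```text
t: 26.45
position: [0.5368, 0.0186, 0.2053]
eef_rot: [0.0, 0.967, -0.256, -0.001]
wrist_force: [0.5, -0.1, -2.6]
finger_gap: 0.0658
finger_force: 20.0
```

Emit:
jog_arm --pt "6 30 0 0" --pt "10 48 0 0" --pt "11 56 0 0" --pt "11 57 0 0" --pt "11 57 0 0" --pt "11 57 0 0" --pt "11 57 0 0" --pt "11 57 0 0"

```text
t: 27.12
position: [0.5488, 0.0712, 0.2066]
eef_rot: [0.0, 0.966, -0.257, 0.0]
wrist_force: [-0.4, -0.6, -1.7]
finger_gap: 0.0663
finger_force: 20.0
```

```bash
cat > st.py <<'E'
from h import *
np.set_printoptions(precision=4,suppress=True)
P=[];F=[]
for i in range(3): manip.camera("side");s=manip.get_state();P.append(s["position"]);F.append(s["wrist_force"])
print(s["t"],np.mean(P,0),np.mean(F,0),np.degrees(2*np.arctan2(s["eef_rot"][2],s["eef_rot"][1])),s["ft_torque"],s["joint_pos"][6])
E
python3 st.py
```

```text
27.2667 [0.5489 0.0719 0.2067] [ 0.2917  0.2839 -1.5329] -29.762675042127043 [ 0.051  -0.0303 -0.0083] -2.4395068652505683
```

Joint 7 is at -2.44, too close to its limit for the clockwise turn with this grip. I'll seat the cover first, then regrip a quarter turn on and turn it. Lowering round the cup now.

Emit:
jog_arm --pt "0 1.5 0 0" --pt "0 1.5 -10 0" --pt "0 1.5 -22 0" --pt "0 1.5 -34 0" --pt "0 1.5 -46 0" --pt "0 1.5 -58 0" --pt "0 1.5 -70 0" --pt "0 1.5 -80 0" --pt "0 1.5 -87 0" --pt "0 1.5 -88 0" --pt "0 1.5 -88 0"

```text
t: 28.18
position: [0.5487, 0.0744, 0.1182]
eef_rot: [0.0, 0.967, -0.256, -0.0]
wrist_force: [1.0, -1.4, -1.2]
finger_gap: 0.066
finger_force: 20.0
```

```bash
python3 st.py
```

```text
28.3333 [0.5493 0.0746 0.1191] [ 0.556   0.0353 -1.9402] -29.691348883616808 [0.0812 0.0178 0.0077] -2.4866008673526685
```

Passing the cup without contact. Next, the ring and the lugs in small steps.

Emit:
jog_arm --pt "0 -1 -2 0" --pt "0 -1 -4 0" --pt "0 -1 -6 0" --pt "0 -1 -8 0" --pt "0 -1 -9 0" --pt "0 -1 -9 0"

```text
t: 28.83
position: [0.5493, 0.0734, 0.1096]
eef_rot: [-0.0, 0.967, -0.256, 0.0]
wrist_force: [1.9, 0.3, -2.1]
finger_gap: 0.0658
finger_force: 20.0
```

```bash
python3 st.py
```

```text
28.9833 [0.5492 0.0734 0.1097] [ 2.2213  0.0803 -2.1476] -29.692251613577348 [-0.0723 -0.5199 -0.006 ] -2.489835237515631
```

Emit:
jog_arm --pt "0.8 0 0 0" --pt "0.8 0 -2 0" --pt "0.8 0 -4 0" --pt "0.8 0 -6 0" --pt "0.8 0 -6 0"

```text
t: 29.4
position: [0.5498, 0.0734, 0.1034]
eef_rot: [-0.0, 0.967, -0.256, 0.0]
wrist_force: [1.6, -0.8, -2.4]
finger_gap: 0.066
finger_force: 20.0
```

```bash
python3 st.py
```

```text
29.55 [0.5497 0.0734 0.1035] [ 1.7089 -0.4136 -2.7043] -29.691059242642883 [-0.0629 -0.4174 -0.0588] -2.49297867108646
```

Emit:
jog_arm --pt "0.5 0 -1.5 0" --pt "0.5 0 -3 0" --pt "0.5 0 -4 0" --pt "0.5 0 -4.5 0" --pt "0.5 0 -4.5 0"

```text
t: 29.97
position: [0.5501, 0.0735, 0.1004]
eef_rot: [0.0, 0.967, -0.256, 0.0]
wrist_force: [-4.0, -1.3, 11.8]
finger_gap: 0.0658
finger_force: 20.0
```

```bash
python3 st.py
```

```text
30.1167 [0.5501 0.0735 0.1004] [-3.4146 -0.9909 10.7963] -29.68664106931768 [-0.157   0.8521 -0.0342] -2.4953270430196546
```

Firm contact at TCP 0.1004, as expected for the seated height. Releasing and turning the tool a quarter turn for the locking grip.

Emit:
jog_arm --pt "0 0 0 0" --pt "0 0 0 0" --pt "0 0 0 0" --pt "0 0 0 0" --pt "0 0 0 0" --pt "0 0 20 0" --pt "0 0 45 0" --pt "0 0 60 6" --pt "0 0 60 13" --pt "0 0 60 20" --pt "0 0 60 27" --pt "0 0 60 34" --jaw 1

```text
t: 31.12
position: [0.5501, 0.0734, 0.1592]
eef_rot: [0.0, 0.999, 0.041, 0.0]
wrist_force: [0.1, -0.0, -0.5]
finger_gap: 0.088
finger_force: 0.0
```

Emit:
jog_arm --pt "0 0 0 7" --pt "0 0 0 14" --pt "0 0 0 21" --pt "0 0 0 28" --pt "0 0 0 35" --pt "0 0 0 42" --pt "0 0 0 49" --pt "0 0 0 56" --pt "0 0 0 56" --pt "0 0 0 56"

```text
t: 31.95
position: [0.5501, 0.0733, 0.159]
eef_rot: [-0.0, 0.866, 0.501, -0.0]
wrist_force: [0.4, 0.3, 0.3]
finger_gap: 0.0881
finger_force: 0.0
```

```bash
python3 st.py
```

```text
32.1 [0.5501 0.0734 0.1591] [-0.0954  0.2886  0.257 ] 60.158088430031384 [-0.0356 -0.0537  0.0013] -1.0407609742953412
```

Emit:
jog_arm --pt "0 0 -15 0" --pt "0 0 -35 0" --pt "0 0 -50 0" --pt "0 0 -58 0" --pt "0 0 -58 0" --pt "0 0 -58 0"

```text
t: 32.6
position: [0.5502, 0.0737, 0.1013]
eef_rot: [-0.0, 0.865, 0.502, -0.0]
wrist_force: [0.3, 0.1, 0.5]
finger_gap: 0.0877
finger_force: 0.0
```

Emit:
jog_arm --pt "0 0 0 0" --pt "0 0 0 0" --pt "0 0 0 0" --pt "0 0 0 0" --pt "0 0 0 0" --pt "0 0 0 0" --pt "0 0 0 0" --jaw 0.6 --newtons 20

```text
t: 33.18
position: [0.5505, 0.0735, 0.1018]
eef_rot: [0.0, 0.865, 0.502, 0.0]
wrist_force: [-0.9, -0.0, 5.5]
finger_gap: 0.0661
finger_force: 20.0
```

Emit:
jog_arm --pt "0 0 0 -4" --pt "0 0 0 -8" --pt "0 0 0 -12" --pt "0 0 0 -16" --pt "0 0 0 -20" --pt "0 0 0 -24" --pt "0 0 0 -28" --pt "0 0 0 -31" --pt "0 0 0 -34" --pt "0 0 0 -36" --pt "0 0 0 -36"

```text
t: 34.1
position: [0.5508, 0.0736, 0.1018]
eef_rot: [0.0, 0.978, 0.21, 0.001]
wrist_force: [-0.2, -0.9, 4.9]
finger_gap: 0.0659
finger_force: 20.0
```

```bash
python3 st.py
```

```text
34.25 [0.5508 0.0736 0.1018] [-0.5368 -0.1351  5.8386] 24.36070601804706 [-0.1501  0.1477 -0.1388] -1.6401906049576898
```

Turning easily with a low moment. Finishing against the stops.

Emit:
jog_arm --pt "0 0 0 -2" --pt "0 0 0 -4" --pt "0 0 0 -6" --pt "0 0 0 -8" --pt "0 0 0 -9" --pt "0 0 0 -10" --pt "0 0 0 -10"

```text
t: 34.83
position: [0.551, 0.0733, 0.1018]
eef_rot: [0.0, 0.992, 0.125, 0.001]
wrist_force: [-1.2, -1.1, 5.3]
finger_gap: 0.0656
finger_force: 20.0
```

```bash
python3 st.py
```

```text
34.9833 [0.551  0.0733 0.1018] [ 0.4988 -0.703   5.3343] 14.358992715374878 [-0.2479  0.0645 -0.0774] -1.792362043872499
```

Emit:
jog_arm --pt "0 0 0 -1" --pt "0 0 0 -2" --pt "0 0 0 -3" --pt "0 0 0 -3"

```text
t: 35.32
position: [0.5514, 0.0731, 0.1018]
eef_rot: [0.0, 0.995, 0.1, 0.001]
wrist_force: [2.3, -1.8, 4.6]
finger_gap: 0.0663
finger_force: 20.2
```

```bash
python3 st.py
```

```text
35.4667 [0.5514 0.0731 0.1018] [ 2.2466 -3.3361  5.5266] 11.459269615232772 [-0.4325 -0.3684  0.9837] -1.837091076405269
```

The moment rose to 1 N m, so the stops have met. Releasing, rising and checking.

Emit:
jog_arm --pt "0 0 0 1" --pt "0 0 0 1" --pt "0 0 0 1" --pt "0 0 0 1" --pt "0 0 0 1" --pt "0 0 0 1" --jaw 1

```text
t: 35.97
position: [0.5499, 0.0734, 0.101]
eef_rot: [-0.0, 0.994, 0.107, -0.0]
wrist_force: [0.4, 0.3, 0.1]
finger_gap: 0.088
finger_force: 0.0
```

Emit:
jog_arm --pt "0 0 20 0" --pt "0 0 55 0" --pt "0 0 95 0" --pt "0 -20 130 0" --pt "-5 -45 160 0" --pt "-10 -65 175 0" --pt "-10 -80 180 0" --pt "-10 -80 180 0" --pt "-10 -80 180 0"

```text
t: 36.72
position: [0.5401, -0.0069, 0.2811]
eef_rot: [-0.0, 0.994, 0.106, 0.0]
wrist_force: [0.7, 0.6, 0.2]
finger_gap: 0.088
finger_force: 0.0
```

Run:
```python
from h import *
np.set_printoptions(precision=4,suppress=True,linewidth=220)
c=cal("wrist");im,_=snap("wrist","w20");s=manip.get_state();print(s["t"],s["position"])
g=cv2.cvtColor(im,cv2.COLOR_RGB2GRAY)
x,y=map(int,proj(c,(.55,.0733,.138)));print(x,y)
x0,y0=max(x-70,0),max(y-60,0)
sub=g[y0:y+75,x0:x+80]
L=cv2.createLineSegmentDetector().detect(sub)[0][:,0]
for l in L:
    n=np.hypot(l[2]-l[0],l[3]-l[1])
    if n>22:
        r=[]
        for z in(.138,.058):
            a=onz(c,l[0]+x0,l[1]+y0,z);b=onz(c,l[2]+x0,l[3]+y0,z);d=b-a
            r+= [np.degrees(np.arctan2(d[1],d[0]))%90,np.linalg.norm(d)*1000]
        print((l+[x0,y0,x0,y0]).round(),np.round(r,1), onz(c,(l[0]+l[2])/2+x0,(l[1]+l[3])/2+y0,.138)[:2])
for n,z,X in(("cover top corners at yaw14",.138,.033),("base top",.058,.04)):
    t=np.radians(14);R=np.array([[np.cos(t),-np.sin(t)],[np.sin(t),np.cos(t)]])
    print(n,[np.round(proj(c,(*(np.array([.55,.0733])+R@np.array(k)*X),z))) for k in((1,1),(1,-1),(-1,-1),(-1,1))])
```

```text
36.7667 [ 0.5398 -0.0057  0.2805]
239 156
[286. 149. 284. 179.] [ 4.9 27.7  4.9 34.9] [0.5513 0.0321]
[215. 115. 280. 113.] [14.1 56.2 14.1 70.9] [0.5876 0.0718]
[298.  98. 304. 173.] [15.7 65.2 15.7 82.3] [0.5794 0.0234]
[283. 115. 285. 151.] [13.7 30.3 13.7 38.3] [0.5785 0.0381]
[220. 101. 296.  97.] [14.8 65.1 14.8 82.1] [0.6019 0.0648]
[273. 190. 211. 192.] [14.  57.7 14.  72.8] [0.5185 0.0662]
[295. 175. 291. 104.] [13.3 62.3 13.3 78.6] [0.5743 0.0291]
[208. 188. 199. 123.] [13.7 58.6 13.7 73.9] [0.5439 0.1048]
[287. 104. 217. 108.] [15.6 60.4 15.6 76.2] [0.5952 0.0686]
[271. 119. 206. 122.] [14.5 56.6 14.5 71.4] [0.5808 0.0784]
[247. 194. 242. 222.] [89.4 27.8 89.4 35.1] [0.5027 0.0615]
[317. 186. 288. 187.] [13.4 26.4 13.4 33.3] [0.5344 0.0126]
[316. 139. 316. 183.] [11.8 39.7 11.8 50. ] [0.5602 0.0053]
[244. 149. 268. 160.] [77.9 23.5 77.9 29.6] [0.5544 0.0588]
[275. 156. 273. 120.] [13.5 30.6 13.5 38.6] [0.5723 0.0456]
cover top corners at yaw14 [array([197., 119.]), array([273., 117.]), array([279., 191.]), array([207., 193.])]
base top [array([216., 107.]), array([290., 105.]), array([294., 177.]), array([224., 179.])]
```

Cover edges lie at about 14 deg and base edges at about 15 deg. The cover's corners match the predicted seated height and place. Handing in.

```bash
python3 -c "
from cell import manip
print(manip.job_done())"
```

```text
the job is handed in; nothing more can be done
None
```

The cup stands in the base's ring, and the cover is over it, turned clockwise to its stops and within about 1 degree of the base's sides. I handed the job in at about 37 s; no verdict was returned, and I did not re-measure the bystanders.

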